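# Stow the stirring rods in the sleeve stand

### The arm

A 6-joint arm with a two-finger parallel gripper is mounted at the origin on a cart in front of the work surface, level with it; the furniture and walls round the work are solid. World frame = base frame: x ahead of the robot, y to its left, z up, the work surface at z = 0. Lengths are in m, angles in rad, forces in N, time in s.
With the tool pointing down it reaches from about 0.375 to 0.75 m from the base axis. Payload 9 kg.
Tool frame: the origin (TCP) lies midway between the tips of the shut fingers; the grasp point (between the pads) lies 19 mm behind it; z points along the fingers, y is the line along which they close (so a half turn about z gives the same grasp; the last joint's range is limited). The gripper opens to 85 mm and grips with 20 to 120 N. Pads are 22 mm wide; open, the fingers measure 114 mm over their backs; the gripper's body (76 mm by 85 mm) begins 54 mm behind the grasp point. The pads swing forward as they close: fully open they stand 13 mm farther back than shut.
Start: joints at [0.984, 0.104, 0.097, 1.564, 0, 1.353], TCP at [0.216, 0.56, 0.231] pointing down, gripper open.
Joint ranges: [-2.99, 2.99], [-0.84, 1.86], [-1.1, 1.16], [-1.84, 2.11], [-1.51, 1.56], [-3.14, 3.14]. Speed limits (rad/s): [2.22, 2.22, 2.57, 3.14, 3.14, 3.14].

### API

Orientations are given as a rotation vector (axis times angle).
In Python, from rig import readout, get_image, camera_info, robot, search_frame, landmark_of gives the robot as it stands. The module is installed in compiled form; this text tells all that it offers.
- The arm moves only by the tool play_rows, never from a script. Its argument "rows" is one flat list of numbers, 7 for each row, row after row: the turn, a rotation vector about the tool's x, y, z in rad, then the shift along the tool's x, y, z in m, then the opening, from 0 (shut) to 1 (fully open). In form: [rx, ry, rz, dx, dy, dz, fingers, rx, ry, rz, dx, dy, dz, fingers, ...]. A call has 1 to 12 rows; each row is the pose to reach, as a shift and turn from the pose commanded when the call began, along the tool's axes at that moment; what a row does not reach only later rows make up. A row lasts 1/12 s, in which the tool goes at most 41.7 mm and 7.16 degrees, less where a joint would pass 70% of its speed; a pose out of reach is approached as far as the arm can. A call with a gripper value outside its range is refused whole. The fingers move at their own pace and stop on an object; "newtons" is the grip in N (left out, the last holds). Time passes only in rows, so rows that repeat a pose let the fingers close. It gives the time, the measured TCP pose, the force, the opening and the grip force at its end, in the units of the state.
- readout.get_state(): the state, without advancing time (a new reading comes with each control period).
- get_image(name): name is "side" or "top"; returns the picture (384x512x3 uint8, red, green, blue); there is no depth.
- camera_info(name): a dict with "intrinsics" (3x3 intrinsics, pixels), "rvec" (rotation vector, rad) and "tvec" (3), from world to camera coordinates, as OpenCV has them. Camera axes: x right, y down, z forward; pixel columns grow to the right and rows downward; lengths in m; the calibration is good to about 2 mm. A picture is of the moment at which its call begins. camera_info takes no time and is no camera call.
- robot.close_job(): hands the job in; it is judged then, once.
Trained networks look in the newest picture that a camera, given by its name, has taken for a name from the list of things; names that differ only in an ending like _2 or _b are one class to them, and where a whole thing is asked for, a point or a joint stands for the part that bears it (a point fixed in the world has none). Each returns a list of dicts, best first, with "score" (0 to 1); they miss things now and then, are a little off and sometimes report something else, mostly with a low value. They report only what shows in the picture. A call takes as long as a camera call.
- search_frame(name, camera): "xy" ([column, row] in pixels, amid what is visible of it).
- landmark_of(name, camera): "xy" ([column, row] in pixels: a listed point, or the origin of a listed thing).
The state is a dict: "time_s": time; "joint_pos": joint angles; "joint_vel": joint speeds; "effort": joint torques, N m; "tool_pos": TCP position; "ee_rot": TCP orientation; "force": force on the tool from outside, world axes, zero at the start; "ft_torque": the same for the moment, N m; "gripper_width": opening from 0.0 (shut) to 1.0 (fully open); "gripper_force": force on a finger pad.
Only numpy, scipy, OpenCV 4.12 (cv2) and the standard library are available. Lean on these libraries where they do the work, as an engineer would, in place of code of your own. Each camera call takes 0.05 s, during which the arm holds its last target. There are 200 camera calls.

### The job

Take the two steel stirring rods off the sloping white rest and drop each, black rubber foot down, into a sleeve of its own in the upright three-sleeve stand, so that both stand loose on the true bottom of their sleeves. An old stopper is jammed out of sight in the bottom of one of the sleeves, nobody knows which: a rod that stops well short must come out again and go into another sleeve. Do not let a rod fall over or ram it against the stand, and leave the dish, the pen, the forceps and the dropper bottle where they are.

Things in the scene. Friction and masses are not known exactly. Their poses are not given: they have to be found in the camera images.
- rod0: stirring rod: steel bar 10 mm in diameter, 170 mm long, about 60 g; its lowest 22 mm is a black rubber foot of the same diameter. Origin: centre of the foot's end face; its z axis runs along the rod from the foot to the bare steel end. At the start it lies in the channel on the rest's +y side.
- rod1: stirring rod: steel bar 10 mm in diameter, 170 mm long, about 60 g; its lowest 22 mm is a black rubber foot of the same diameter. Origin: centre of the foot's end face; its z axis runs along the rod from the foot to the bare steel end. At the start it lies in the channel on the rest's -y side; same make as the other.
- rod0_top (a point): centre of the bare steel end of rod0, 170 mm from its foot.
- rod1_top (a point): centre of the bare steel end of rod1, 170 mm from its foot.
- rest: white sloping rest, fixed: foot plate 110 x 150 x 12 mm (x -50 to +60), panel with two 14 mm channels at y = +40 and -40 mm, ribs 8 mm high. Rods in them lean 30 degrees from vertical, upper ends towards the rest's -x, feet 29 mm and ends 176 mm above the bench; their upper 80 mm stick out free past the panel. Origin: on the bench under the middle of the plate.
- stand: stand, fixed: grey foot plate 85 x 215 x 12 mm, three upright round metal sleeves in a row along y, 70 mm apart, 28 mm outer, 20 mm inner diameter, rims 105 mm above the bench. True bottoms 89 mm below the rim; in the sleeve with the stopper a rod stops 48 mm below the rim, 41 mm too high. Origin: on the bench under the middle sleeve.
- mouth0 (a point): centre of the rim of the sleeve at the stand's +y end, 105 mm above the bench; axes as the stand's.
- mouth1 (a point): centre of the rim of the middle sleeve.
- mouth2 (a point): centre of the rim of the sleeve at the stand's -y end.
- dish: petri dish, 94 mm across and 19 mm high, loose, a bystander. Origin: middle of its underside.
- pen: marker pen lying on the bench, 102 mm long, 12 mm thick, loose, a bystander. Origin: middle of its underside.
- tweezers: steel forceps lying on the bench, 134 mm long, 9 mm high, loose, a bystander. Origin: middle of the underside.
- dropper: dropper bottle, 32 mm across and 90 mm high, standing loose, a bystander. Origin: middle of its underside.

How it is judged:
At the end, for the whole second after the job is handed in: Each rod stands foot down at rest in a sleeve: foot within 12 mm of the sleeve's axis and more than 81 mm below its rim (true bottom 89 mm), leaning less than 0.17 rad. Dish, pen, forceps and dropper bottle are within 20 mm of where they were (((z of rod0 in the frame of mouth0 below -0.081 m and horizontal distance between rod0 and mouth0 below 0.012 m) or (z of rod0 in the frame of mouth1 below -0.081 m and horizontal distance between rod0 and mouth1 below 0.012 m) or (z of rod0 in the frame of mouth2 below -0.081 m and horizontal distance between rod0 and mouth2 below 0.012 m)) and angle between each of rod0, rod1's own z axis and vertical below 0.17 rad and height (world z) of each of rod0_top, rod1_top above 0.1 m and linear speed of each of rod0, rod1 below 0.02 m/s and ((z of rod1 in the frame of mouth0 below -0.081 m and horizontal distance between rod1 and mouth0 below 0.012 m) or (z of rod1 in the frame of mouth1 below -0.081 m and horizontal distance between rod1 and mouth1 below 0.012 m) or (z of rod1 in the frame of mouth2 below -0.081 m and horizontal distance between rod1 and mouth2 below 0.012 m)) and distance of each of dish, pen, tweezers, dropper from where it was at the start of the episode below 0.02 m); the robot touches nothing.
It fails at once if a rod falls over (leans more than 70 degrees) (angle between any of rod0, rod1's own z axis and vertical above 1.22 rad).
It fails at once if a rod is rammed against the stand (more than 40 N) (contact force between any of rod0, rod1 and stand above 40 N).
It fails at once if a bystander (dish, pen, forceps, dropper bottle) is shifted by more than 30 mm (distance of any of dish, pen, tweezers, dropper from where it was at the start of the episode above 0.03 m).
It also fails if it takes over 61 s, if anything falls off the work surface, if the arm or the gripper's body presses on something with over 40 N, if the wrist force passes 120 N, or if a joint passes its speed limit or range.

## Working session

There is one attempt and no reset: what is moved stays moved. The work goes in short steps, Python scripts to look and compute and a tool call to move; the robot and the scene stay as the last step left them, time stands still between calls to the robot, and variables do not carry over. Pictures are saved under pics/ and viewed, at most 10 in all, crops included, and the job is handed in when it is done.

Besides the shell and the picture viewer there is one more tool, called after "Call:" as name(argument=value, ...) on one line, values as JSON. play_rows: Moves the arm, as the interface text tells. Its arguments: {"type":"object","properties":{"rows":{"type":"array"},"newtons":{"type":"number"}},"required":["rows"]}

```bash
mkdir -p pics
python3 - <<'E'
from rig import readout,get_image,camera_info,search_frame,landmark_of
import cv2,numpy as np
s=readout.get_state();print(s['tool_pos'],s['ee_rot'],s['gripper_width'],s['time_s'])
for c in('side','top'):
    im=get_image(c);cv2.imwrite(f'pics/{c}0.png',im[:,:,::-1])
    ci=camera_info(c);K=np.array(ci['intrinsics']);R=cv2.Rodrigues(np.array(ci['rvec']))[0];t=np.array(ci['tvec']).ravel()
    print(c,'cam',(-R.T@t).round(3),'fwd',R[2].round(2),'f',K[0,0])
    for n in('rod0','rod1','rod0_top','rod1_top','rest','stand','mouth0','mouth1','mouth2','dish','pen','tweezers','dropper'):
        r=landmark_of(n,c);print(n,[(np.round(d['xy']).tolist(),round(d['score'],2)) for d in r[:3]])
E
```

```text
[0.21608741 0.55937165 0.23049547] [-5.75861367e-01 -3.08784288e+00  1.99536167e-03] 1.0093107125594947 0.0
side cam [0.38  1.009 0.654] fwd [ 0.13 -0.88 -0.45] f 463.8021280863556
rod0 [([272.0, 295.0], 0.95), ([236.0, 291.0], 0.68)]
rod1 [([272.0, 295.0], 0.95), ([236.0, 291.0], 0.68)]
rod0_top [([280.0, 216.0], 0.61)]
rod1_top [([245.0, 209.0], 0.56)]
rest [([258.0, 293.0], 0.64)]
stand [([269.0, 217.0], 0.91)]
mouth0 [([280.0, 193.0], 0.9), ([267.0, 183.0], 0.68), ([264.0, 169.0], 0.6)]
mouth1 [([280.0, 193.0], 0.9), ([267.0, 183.0], 0.68), ([264.0, 169.0], 0.6)]
mouth2 [([280.0, 193.0], 0.9), ([267.0, 183.0], 0.68), ([264.0, 169.0], 0.6)]
dish [([323.0, 243.0], 0.95)]
pen [([339.0, 294.0], 0.74)]
tweezers [([278.0, 212.0], 0.68), ([331.0, 208.0], 0.43), ([270.0, 216.0], 0.4)]
dropper [([188.0, 243.0], 0.75)]
top cam [0.387 0.013 1.064] fwd [ 0.16 -0.01 -0.99] f 414.54495360794425
rod0 [([158.0, 219.0], 0.66), ([163.0, 189.0], 0.61)]
rod1 [([158.0, 219.0], 0.66), ([163.0, 189.0], 0.61)]
rod0_top [([181.0, 221.0], 0.41)]
rod1_top [([319.0, 200.0], 0.74), ([186.0, 183.0], 0.61)]
rest [([177.0, 206.0], 0.81), ([154.0, 220.0], 0.4)]
stand [([315.0, 206.0], 0.76), ([164.0, 187.0], 0.34)]
mouth0 [([345.0, 189.0], 0.71), ([292.0, 212.0], 0.62), ([317.0, 198.0], 0.56)]
mouth1 [([345.0, 189.0], 0.71), ([292.0, 212.0], 0.62), ([317.0, 198.0], 0.56)]
mouth2 [([345.0, 189.0], 0.71), ([292.0, 212.0], 0.62), ([317.0, 198.0], 0.56)]
dish [([255.0, 266.0], 0.94), ([319.0, 199.0], 0.21)]
pen [([175.0, 273.0], 0.68)]
tweezers [([166.0, 188.0], 0.74), ([331.0, 273.0], 0.44)]
dropper [([247.0, 134.0], 0.59)]
```

Run:
```python
import cv2
a=cv2.imread('pics/side0.png')[130:330,150:380];b=cv2.imread('pics/top0.png')[110:310,130:380]
a=cv2.resize(a,None,fx=3.2,fy=3,interpolation=2);b=cv2.resize(b,None,fx=3.2,fy=3,interpolation=2)
cv2.imwrite('pics/s0c.png',a);cv2.imwrite('pics/t0c.png',b)
```

```text
(no output)
```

View pics/s0c.png

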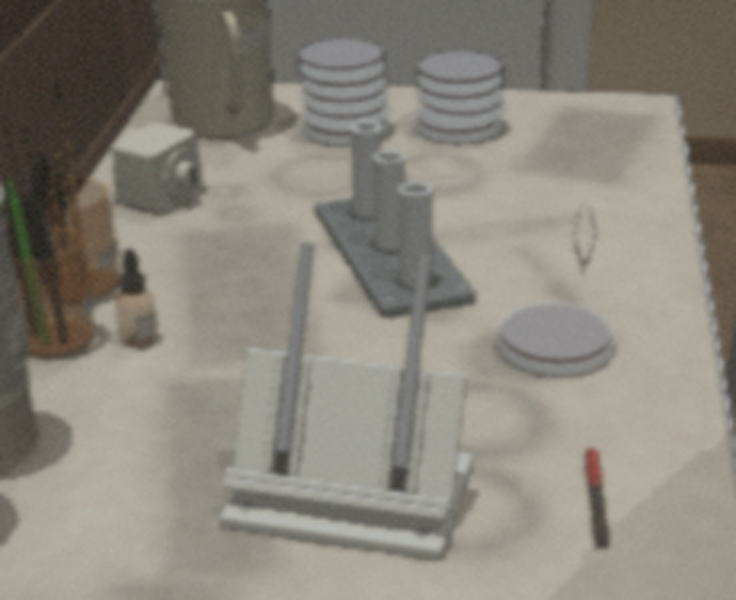

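View pics/t0c.png

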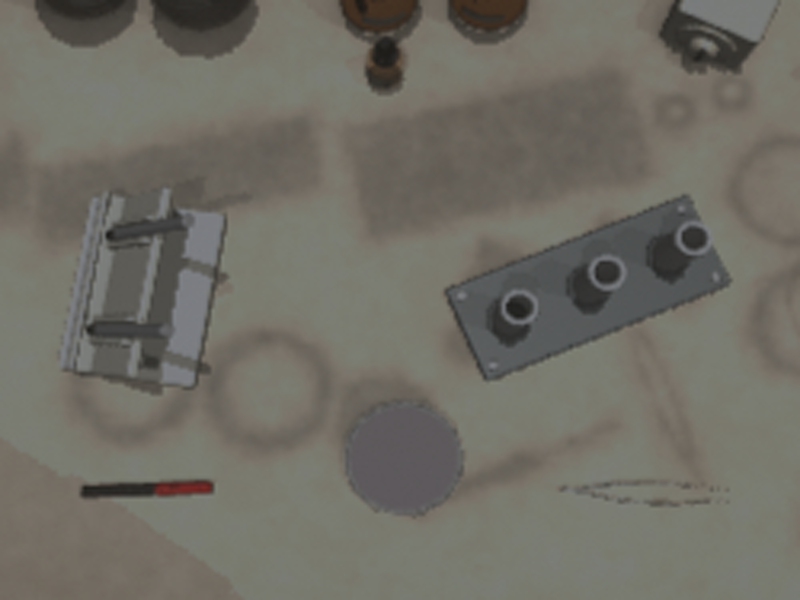

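Side view: the rods lean to the left-hand rest, tops at about (246,212) and (282,216), feet at (238,287) and (275,292). The top view shows the mouths at (292,212), (319,201) and (346,189), with the rod feet at (158,219) and (164,188). rod0 is the one nearer the robot.

```bash
cat > h.py <<'E'
from rig import readout,camera_info
import cv2,numpy as np
from scipy.optimize import least_squares
from scipy.spatial.transform import Rotation as Ro
CI={c:camera_info(c) for c in('side','top')}
def proj(P,c):
    i=CI[c];return cv2.projectPoints(np.array(P,float).reshape(-1,3),np.array(i['rvec']),np.array(i['tvec']),np.array(i['intrinsics']),None)[0].reshape(-1,2)
E
python3 - <<'E'
from h import *
def rodpts(p):
    x,y,a=p;u=np.array([np.cos(a),np.sin(a)]);v=np.array([-u[1],u[0]])  # rest axes
    o=np.array([x,y]);f0=o+.04*v;f1=o-.04*v;L=-.085*u
    return np.array([[*f0,.029],[*f1,.029],[*(f0+L),.176],[*(f1+L),.176]])
obs={'side':[[274.7,293.5],[238,288],[282.5,216],[245.7,211]],'top':[[158,219],[164,188.5],[182,220.5],[187,182.8]]}
f=lambda p:np.concatenate([(proj(rodpts(p),c)-obs[c]).ravel() for c in obs])
r=least_squares(f,[.38,.3,1.5],x_scale=.01,loss='soft_l1');print(r.x,np.round(r.fun.reshape(-1,2),1).tolist());print(rodpts(r.x).round(4))
def st(p):
    x,y,a=p;v=np.array([-np.sin(a),np.cos(a)]);return np.array([[x+k*v[0],y+k*v[1],.105] for k in(.07,0,-.07)])
ob={'side':[[280,193],[271.5,182.5],[264.5,171.5]],'top':[[292.2,212.3],[319.4,200.5],[346,189.3]]}
g=lambda p:np.concatenate([(proj(st(p),c)-ob[c]).ravel() for c in ob])
r=least_squares(g,[.45,-.15,-.4],x_scale=.01,loss='soft_l1');print(r.x,np.round(r.fun.reshape(-1,2),1).tolist());print(st(r.x).round(4),np.hypot(*st(r.x)[:,:2].T))
s=readout.get_state();print(Ro.from_rotvec(s['ee_rot']).as_matrix().round(3))
E
```

```text
[0.50416652 0.2453759  1.45778515] [[-0.6, 2.0], [-0.8, 2.1], [-0.0, -1.8], [-0.1, -0.7], [0.2, 1.3], [-0.3, 0.4], [0.0, -0.3], [1.1, 0.8]]
[[0.4644 0.2499 0.029 ]
 [0.5439 0.2409 0.029 ]
 [0.4548 0.1654 0.176 ]
 [0.5343 0.1564 0.176 ]]
[ 0.51264554 -0.13961884  0.42368818] [[-0.4, -0.7], [-0.1, -1.0], [-0.6, 0.2], [-0.4, 0.3], [-0.2, 0.5], [0.3, 0.2]]
[[ 0.4839 -0.0758  0.105 ]
 [ 0.5126 -0.1396  0.105 ]
 [ 0.5414 -0.2034  0.105 ]] [0.48976928 0.53131805 0.57838031]
[[-0.933  0.361  0.   ]
 [ 0.361  0.933  0.   ]
 [-0.     0.    -1.   ]]
```

```bash
cat >> h.py <<'E'
a=1.4578;u=np.array([np.cos(a),np.sin(a),0])
AX=-.5*u+np.array([0,0,.866]);FT={0:np.array([.4644,.2499,.029]),1:np.array([.5439,.2409,.029])}
def Rt(z,y):
    z=z/np.linalg.norm(z);y=y-z*(y@z);y/=np.linalg.norm(y);return np.column_stack([np.cross(y,z),y,z])
YR=np.array([u[1],-u[0],0]);RG=Rt(-AX,YR);RV=Rt(np.array([0,0,-1.]),YR)
M=[np.array(p) for p in((.4839,-.0758,.105),(.5126,-.1396,.105),(.5414,-.2034,.105))]
def go(pos,R,p0=None,R0=None):
    s=readout.get_state();p0=s['tool_pos'] if p0 is None else p0;R0=Ro.from_rotvec(s['ee_rot']).as_matrix() if R0 is None else R0
    print('turn',Ro.from_matrix(R0.T@R).as_rotvec().round(3),'shift',(R0.T@(np.array(pos)-p0)).round(4))
E
python3 - <<'E'
from h import *
p=FT[0]+.240*AX;print(p);go(p+[0,0,.03],RG)
E
```

```text
[0.45086928 0.13066528 0.23684   ]
turn [-0.344  0.445  1.283] shift [-0.3735 -0.3156 -0.0355]
```

Call:
play_rows(rows=[-0.344,0.445,1.283,-0.373,-0.316,-0.0355,0.55,-0.344,0.445,1.283,-0.373,-0.316,-0.0355,0.55,-0.344,0.445,1.283,-0.373,-0.316,-0.0355,0.55,-0.344,0.445,1.283,-0.373,-0.316,-0.0355,0.55,-0.344,0.445,1.283,-0.373,-0.316,-0.0355,0.55,-0.344,0.445,1.283,-0.373,-0.316,-0.0355,0.55,-0.344,0.445,1.283,-0.373,-0.316,-0.0355,0.55,-0.344,0.445,1.283,-0.373,-0.316,-0.0355,0.55,-0.344,0.445,1.283,-0.373,-0.316,-0.0355,0.55,-0.344,0.445,1.283,-0.373,-0.316,-0.0355,0.55,-0.344,0.445,1.283,-0.373,-0.316,-0.0355,0.55,-0.344,0.445,1.283,-0.373,-0.316,-0.0355,0.55], newtons=22)

```text
time_s: 2.4
tool_pos: [0.4512, 0.1272, 0.2668]
ee_rot: [-2.053, -1.815, -0.552]
force: [0.6, 0.4, -0.4]
gripper_width: 0.551
gripper_force: 0.0
```

Run:
```python
from h import *
go(FT[0]+.240*AX,RG);go(FT[0]+.121*AX,RG);print(readout.get_state()['joint_pos'])
```

```text
turn [ 0.004 -0.002 -0.009] shift [-0.0121 -0.0007  0.0277]
turn [ 0.004 -0.002 -0.009] shift [-0.0123 -0.0012  0.1467]
[-0.35879701 -0.35564374 -0.3396002   1.72242824  0.50932229  1.29928893]
```

Call:
play_rows(rows=[0.004,-0.002,-0.009,-0.012,-0.001,0.028,0.55,0.004,-0.002,-0.009,-0.012,-0.001,0.028,0.55,0.004,-0.002,-0.009,-0.012,-0.001,0.055,0.55,0.004,-0.002,-0.009,-0.012,-0.001,0.08,0.55,0.004,-0.002,-0.009,-0.012,-0.001,0.105,0.55,0.004,-0.002,-0.009,-0.012,-0.001,0.13,0.55,0.004,-0.002,-0.009,-0.012,-0.001,0.145,0.55,0.004,-0.002,-0.009,-0.012,-0.001,0.145,0.55])

```text
time_s: 3.07
tool_pos: [0.454, 0.1946, 0.1333]
ee_rot: [-2.032, -1.837, -0.54]
force: [-0.9, -0.5, -0.3]
gripper_width: 0.55
gripper_force: 0.0
```

```bash
cat > pic.py <<'E'
import sys
from h import *
from rig import get_image
n=sys.argv[1];out=[]
for c,(x0,y0,x1,y1) in(('side',tuple(map(int,sys.argv[2:6]))),('top',tuple(map(int,sys.argv[6:10])))):
    im=get_image(c)[y0:y1,x0:x1,::-1];out.append(cv2.resize(im,(400,400),interpolation=2))
cv2.imwrite(f'pics/{n}.png',np.hstack(out))
E
python3 pic.py a 200 180 330 310 130 150 230 250; python3 -c "
from h import *
go(FT[0]+.121*AX,RG)"
```

```text
turn [-0.005  0.002  0.011] shift [-0.0039  0.0021  0.0005]
```

View pics/a.png

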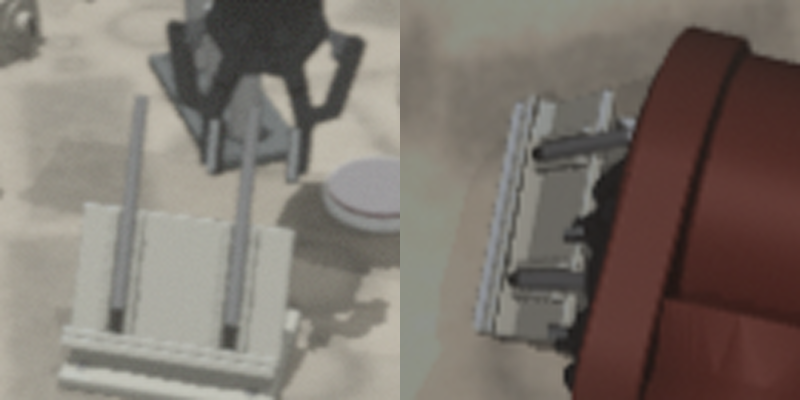

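The fingers straddle rod0 (tips at crop x≈212 and 293, rod at ≈247). Small correction, then close.

Call:
play_rows(rows=[-0.005,0.002,0.011,-0.004,0.002,0,0.55,-0.005,0.002,0.011,-0.004,0.002,0,0,-0.005,0.002,0.011,-0.004,0.002,0,0,-0.005,0.002,0.011,-0.004,0.002,0,0,-0.005,0.002,0.011,-0.004,0.002,0,0,-0.005,0.002,0.011,-0.004,0.002,0,0,-0.005,0.002,0.011,-0.004,0.002,0,0,-0.005,0.002,0.011,-0.004,0.002,0,0,-0.005,0.002,0.011,-0.004,0.002,0,0,-0.005,0.002,0.011,-0.004,0.002,0,0,-0.005,0.002,0.011,-0.004,0.002,0,0,-0.005,0.002,0.011,-0.004,0.002,0,0], newtons=22)

```text
time_s: 4.17
tool_pos: [0.4585, 0.1884, 0.1339]
ee_rot: [-2.047, -1.824, -0.55]
force: [-0.5, -3.2, 6.3]
gripper_width: 0.107
gripper_force: 23.0
```

```bash
python3 -c "
from h import *
go(FT[0]+.121*AX,RG)
s=readout.get_state();p=s['tool_pos'];R=Ro.from_rotvec(s['ee_rot']).as_matrix()
print(R.round(3).tolist())
go(p+.03*AX+.02*u+[0,0,.03],R)
go(p+.03*AX+.02*u+[0,0,.15],RV)"
```

```text
turn [ 0.002  0.    -0.002] shift [ 0.0011 -0.0011  0.0007]
[[0.099, 0.993, 0.059], [0.86, -0.115, 0.496], [0.5, 0.001, -0.866]]
turn [0. 0. 0.] shift [ 0.0323  0.0001 -0.046 ]
turn [ 0.002 -0.523 -0.002] shift [ 0.0923  0.0002 -0.1499]
```

Call:
play_rows(rows=[0,0,0,0.004,0,-0.006,0,0,0,0,0.012,0,-0.018,0,0,0,0,0.022,0,-0.032,0,0,0,0,0.032,0,-0.046,0,0,0,0,0.047,0,-0.072,0,0,0,0,0.062,0,-0.098,0,0,-0.1,0,0.077,0,-0.124,0,0,-0.2,0,0.092,0,-0.15,0,0,-0.3,0,0.092,0,-0.15,0,0,-0.4,0,0.092,0,-0.15,0,0,-0.523,0,0.092,0,-0.15,0,0,-0.523,0,0.092,0,-0.15,0])

```text
time_s: 5.17
tool_pos: [0.4581, 0.1954, 0.3094]
ee_rot: [2.339, 2.092, -0.006]
force: [-0.5, 0.6, -0.8]
gripper_width: 0.112
gripper_force: 22.5
```

```bash
python3 -c "
from h import *
go(M[1]+[0,0,.145],RV);go(M[0]+[0,0,.145],RV);go(M[2]+[0,0,.145],RV);print(readout.get_state()['joint_pos'].round(2))"; python3 pic.py b 200 130 330 260 130 130 330 330
```

```text
turn [0.    0.005 0.002] shift [-0.3266  0.0913  0.0611]
turn [0.    0.005 0.002] shift [-0.2664  0.0557  0.0608]
turn [0.    0.005 0.002] shift [-0.3868  0.127   0.0615]
[ 0.14 -0.17 -0.03  1.71 -0.01  1.83]
```

View pics/b.png

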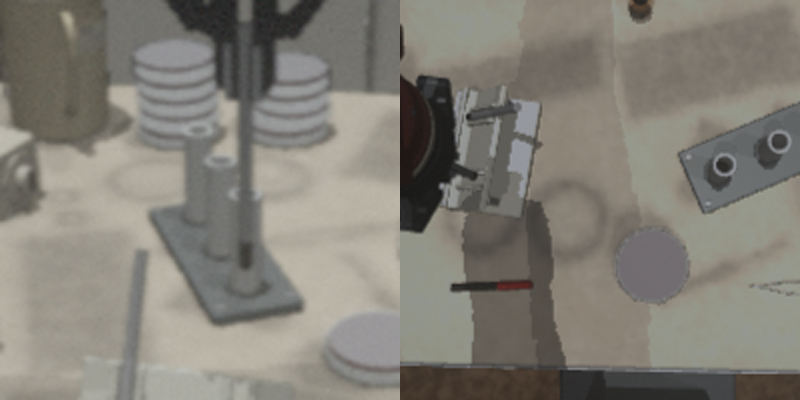

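The rod hangs upright. Its foot end is at about (279,215) in the side image and (166,218) in the top image. I'll check that against the prediction.

```bash
python3 -c "
from h import *
s=readout.get_state();p=s['tool_pos'];R=Ro.from_rotvec(s['ee_rot']).as_matrix()
f=p+R[:,2]*.121
print(proj(f,'side'),proj(f,'top'),proj(p-R[:,2]*.0,'side'))
print(proj(f+[0,.01,0],'top'),proj(f+[.01,0,0],'side'))
q=p.copy()
go(M[1]+[0,0,.145],RV)"
```

```text
[[279.6558416  216.17419525]] [[167.13061864 217.93530707]] [[279.5687342  160.88824102]]
[[162.3864707  217.82260807]] [[274.74051607 215.93487898]]
turn [-0.001 -0.003  0.001] shift [-0.3262  0.0918  0.0578]
```

Call:
play_rows(rows=[0,0,0,-0.03,0.01,0,0,0,0,0,-0.06,0.02,0,0,0,0,0,-0.1,0.033,0,0,0,0,0,-0.14,0.046,0,0,0,0,0,-0.18,0.059,0,0,0,0,0,-0.22,0.072,0,0,0,0,0,-0.26,0.085,0,0,0,0,0,-0.3,0.098,0,0,0,0,0,-0.34,0.112,0,0,0,0,0,-0.37,0.122,0,0,0,0,0,-0.387,0.127,0.02,0,0,0,0,-0.387,0.127,0.04,0])

```text
time_s: 6.27
tool_pos: [0.5398, -0.211, 0.2685]
ee_rot: [2.351, 2.082, 0.005]
force: [0.1, 0.9, -1.8]
gripper_width: 0.111
gripper_force: 22.4
```

Call:
play_rows(rows=[0,0,0,0,0,0,0,0,0,0,0,0,0,0])

```text
time_s: 6.43
tool_pos: [0.5388, -0.2061, 0.2682]
ee_rot: [-2.345, -2.085, -0.003]
force: [-0.3, -0.7, -0.5]
gripper_width: 0.106
gripper_force: 22.4
```

```bash
python3 -c "
from h import *
go(M[2]+[0,0,.131],RV)
s=readout.get_state();f=s['tool_pos']+Ro.from_rotvec(s['ee_rot']).as_matrix()[:,2]*.121;print(proj(f,'side'),proj(M[2],'side'))"; python3 pic.py c 225 110 305 190 310 130 400 220
```

```text
turn [-0.001 -0.003 -0.004] shift [0.0028 0.0023 0.0322]
[[264.69887226 157.8620702 ]] [[263.89885558 171.6799472 ]]
```

View pics/c.png

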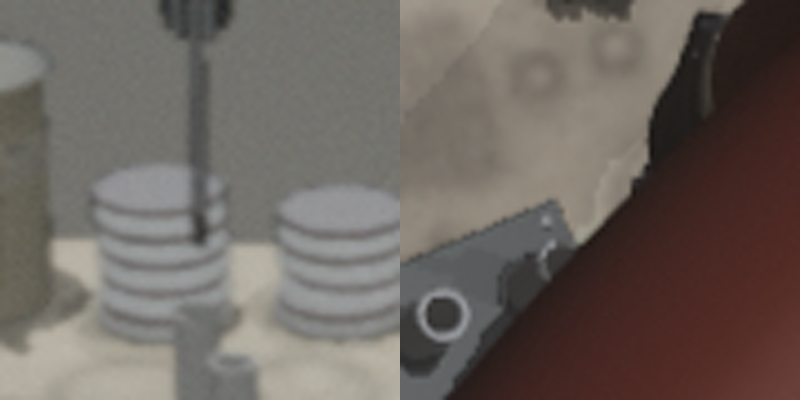

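Call:
play_rows(rows=[0,0,-0.004,0.003,0.002,0,0,0,0,-0.004,0.003,0.002,0.015,0,0,0,-0.004,0.003,0.002,0.03,0,0,0,-0.004,0.003,0.002,0.038,0,0,0,-0.004,0.003,0.002,0.046,0,0,0,-0.004,0.003,0.002,0.054,0,0,0,-0.004,0.003,0.002,0.062,0,0,0,-0.004,0.003,0.002,0.07,0,0,0,-0.004,0.003,0.002,0.07,0])

```text
time_s: 7.28
tool_pos: [0.542, -0.2025, 0.1972]
ee_rot: [-2.34, -2.093, -0.0]
force: [-0.6, 0.4, -1.2]
gripper_width: 0.107
gripper_force: 22.5
```

```bash
python3 -c "
from h import *
go(M[2]+[0,0,.081],RV)
s=readout.get_state();print(s['force'],s['ft_torque'])"
```

```text
turn [-0.002 -0.002  0.002] shift [-0.0009 -0.0005  0.0112]
[-0.63082053  0.4224358  -1.20426186] [-0.02040399 -0.02991425  0.01029133]
```

Call:
play_rows(rows=[0,0,0,0,0,0.004,0,0,0,0,0,0,0.008,0,0,0,0,0,0,0.012,0,0,0,0,0,0,0.015,0,0,0,0,0,0,0.017,0,0,0,0,0,0,0.019,0,0,0,0,0,0,0.021,0,0,0,0,0,0,0.021,0])

```text
time_s: 7.95
tool_pos: [0.5424, -0.2028, 0.1775]
ee_rot: [-2.341, -2.094, -0.001]
force: [0.2, 0.1, -0.4]
gripper_width: 0.108
gripper_force: 22.5
```

Call:
play_rows(rows=[0,0,0,0,0,0.001,0,0,0,0,0,0,0.002,0,0,0,0,0,0,0.002,0])

```text
time_s: 8.2
tool_pos: [0.5425, -0.203, 0.1759]
ee_rot: [-2.341, -2.094, -0.001]
force: [-0.7, -0.5, -1.4]
gripper_width: 0.11
gripper_force: 22.5
```

Call:
play_rows(rows=[0,0,0,0,0,0.001,0,0,0,0,0,0,0.002,0,0,0,0,0,0,0.003,0,0,0,0,0,0,0.003,0])

```text
time_s: 8.53
tool_pos: [0.5424, -0.2028, 0.1727]
ee_rot: [-2.341, -2.094, -0.001]
force: [0.4, 0.5, -0.5]
gripper_width: 0.111
gripper_force: 22.5
```

Call:
play_rows(rows=[0,0,0,0,0,0.001,0,0,0,0,0,0,0.002,0,0,0,0,0,0,0.003,0,0,0,0,0,0,0.003,0])

```text
time_s: 8.87
tool_pos: [0.5424, -0.2029, 0.1696]
ee_rot: [-2.341, -2.094, -0.001]
force: [-0.1, 0.2, -0.9]
gripper_width: 0.111
gripper_force: 22.5
```

Call:
play_rows(rows=[0,0,0,0,0,0.004,0,0,0,0,0,0,0.008,0,0,0,0,0,0,0.012,0,0,0,0,0,0,0.016,0,0,0,0,0,0,0.019,0,0,0,0,0,0,0.022,0,0,0,0,0,0,0.024,0,0,0,0,0,0,0.026,0,0,0,0,0,0,0.026,0])

```text
time_s: 9.62
tool_pos: [0.5423, -0.2028, 0.1435]
ee_rot: [-2.341, -2.094, -0.001]
force: [-0.1, -0.2, -0.5]
gripper_width: 0.108
gripper_force: 22.5
```

Call:
play_rows(rows=[0,0,0,0,0,0.001,0,0,0,0,0,0,0.002,0,0,0,0,0,0,0.003,0,0,0,0,0,0,0.003,0])

```text
time_s: 9.95
tool_pos: [0.5425, -0.2029, 0.1408]
ee_rot: [-2.341, -2.094, -0.001]
force: [0.3, -0.5, -0.4]
gripper_width: 0.109
gripper_force: 22.5
```

Call:
play_rows(rows=[0,0,0,0,0,0,0.2,0,0,0,0,0,0,0.4,0,0,0,0,0,0,0.5,0,0,0,0,0,0,0.5,0,0,0,0,0,-0.01,0.5,0,0,0,0,0,-0.04,0.5,0,0,0,0,0,-0.08,0.5,0,0,0,0,0,-0.12,0.5,0,0,0,0,0,-0.15,0.5,0,0,0,0,0,-0.15,0.5])

```text
time_s: 10.78
tool_pos: [0.5441, -0.2041, 0.2993]
ee_rot: [2.334, 2.088, 0.005]
force: [0.3, -0.8, 0.6]
gripper_width: 0.499
gripper_force: 0.0
```

```bash
python3 -c "
from h import *
print(proj(M[2]+[0,0,.081],'side'),proj(M[2]+[0,0,.122],'side'))
go(FT[1]+.24*AX+[0,0,.06],RV);go(FT[1]+.24*AX+[0,0,.06],RG)"; python3 pic.py d 225 110 305 190 270 130 400 260
```

```text
[[263.43963869 145.32493851]] [[263.19717762 131.40980686]]
turn [0.009 0.004 0.002] shift [ 0.3222 -0.0498  0.0007]
turn [0.009 0.528 0.004] shift [ 0.3222 -0.0498  0.0007]
```

View pics/d.png

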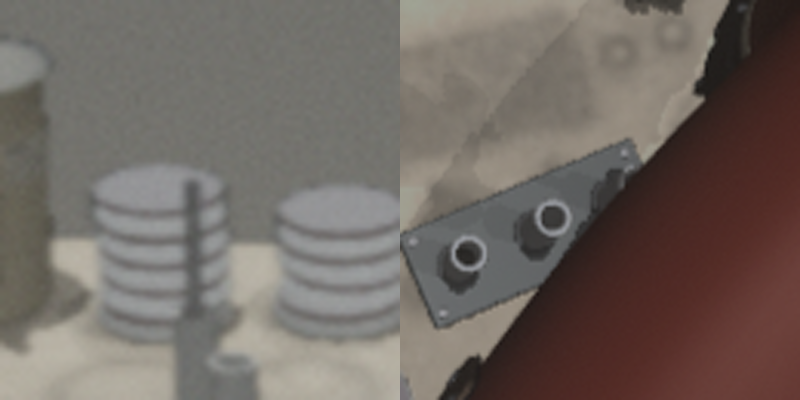

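rod0's top is at (263.4,146), against 145.3 predicted for the true bottom, so it's seated. Next is rod1.

Call:
play_rows(rows=[0,0,0,0.03,-0.004,0,0.5,0,0.05,0,0.07,-0.01,0,0.5,0,0.1,0,0.11,-0.016,0,0.5,0,0.2,0,0.15,-0.023,0,0.5,0,0.3,0,0.19,-0.03,0,0.5,0,0.4,0,0.23,-0.036,0,0.5,0.009,0.528,0.004,0.27,-0.042,0,0.55,0.009,0.528,0.004,0.3,-0.046,0,0.55,0.009,0.528,0.004,0.322,-0.05,0,0.55,0.009,0.528,0.004,0.322,-0.05,0,0.55,0.009,0.528,0.004,0.322,-0.05,0,0.55,0.009,0.528,0.004,0.322,-0.05,0,0.55])

```text
time_s: 11.88
tool_pos: [0.5283, 0.1223, 0.2905]
ee_rot: [-2.039, -1.817, -0.542]
force: [0.5, -0.2, 0.3]
gripper_width: 0.553
gripper_force: 0.0
```

```bash
python3 -c "
from h import *
go(FT[1]+.240*AX,RG);go(FT[1]+.121*AX,RG)"
```

```text
turn [-0.009 -0.005 -0.005] shift [-0.0274  0.0027  0.0461]
turn [-0.009 -0.005 -0.005] shift [-0.0279  0.0038  0.1651]
```

Call:
play_rows(rows=[-0.009,-0.005,-0.005,-0.028,0.003,0.02,0.55,-0.009,-0.005,-0.005,-0.028,0.003,0.046,0.55,-0.009,-0.005,-0.005,-0.028,0.003,0.046,0.55,-0.009,-0.005,-0.005,-0.028,0.003,0.075,0.55,-0.009,-0.005,-0.005,-0.028,0.003,0.1,0.55,-0.009,-0.005,-0.005,-0.028,0.003,0.125,0.55,-0.009,-0.005,-0.005,-0.028,0.003,0.15,0.55,-0.009,-0.005,-0.005,-0.028,0.004,0.164,0.55,-0.009,-0.005,-0.005,-0.028,0.004,0.165,0.55,-0.009,-0.005,-0.005,-0.028,0.004,0.165,0.55])

```text
time_s: 12.72
tool_pos: [0.5376, 0.1805, 0.135]
ee_rot: [-2.044, -1.826, -0.548]
force: [0.5, -0.3, 1.0]
gripper_width: 0.549
gripper_force: 0.0
```

```bash
python3 pic.py e 190 170 320 300 130 130 330 330; python3 -c "
from h import *
go(FT[1]+.121*AX,RG)"
```

```text
turn [0.003 0.    0.001] shift [-0.0007 -0.0016  0.0023]
```

View pics/e.png

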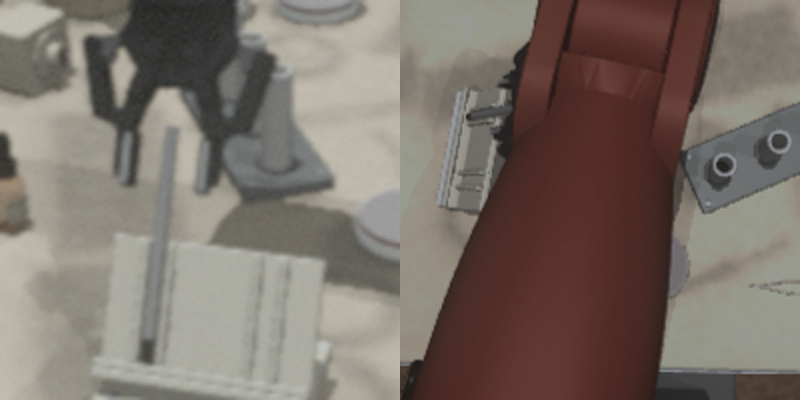

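rod1 sits between the fingers (tips at crop x≈125 and 207, rod at ≈168). Closing.

Call:
play_rows(rows=[0,0,0,-0.001,-0.001,0.002,0.4,0,0,0,-0.001,-0.001,0.002,0,0,0,0,-0.001,-0.001,0.002,0,0,0,0,-0.001,-0.001,0.002,0,0,0,0,-0.001,-0.001,0.002,0,0,0,0,-0.001,-0.001,0.002,0,0,0,0,-0.001,-0.001,0.002,0,0,0,0,-0.001,-0.001,0.002,0,0,0,0,-0.001,-0.001,0.002,0,0,0,0,-0.001,-0.001,0.002,0,0,0,0,-0.001,-0.001,0.002,0], newtons=22)

```text
time_s: 13.73
tool_pos: [0.5372, 0.181, 0.1328]
ee_rot: [-2.045, -1.827, -0.55]
force: [1.5, -3.1, 5.5]
gripper_width: 0.11
gripper_force: 22.9
```

Call:
play_rows(rows=[0,0,0,0.004,0,-0.006,0,0,0,0,0.012,0,-0.018,0,0,0,0,0.022,0,-0.032,0,0,0,0,0.032,0,-0.046,0,0,0,0,0.047,0,-0.072,0,0,0,0,0.062,0,-0.098,0,0,-0.1,0,0.077,0,-0.124,0,0,-0.2,0,0.092,0,-0.15,0,0,-0.3,0,0.092,0,-0.15,0,0,-0.4,0,0.092,0,-0.15,0,0,-0.523,0,0.092,0,-0.15,0,0,-0.523,0,0.092,0,-0.15,0])

```text
time_s: 14.73
tool_pos: [0.5364, 0.1883, 0.3082]
ee_rot: [2.336, 2.095, -0.006]
force: [-0.4, 0.7, -0.9]
gripper_width: 0.109
gripper_force: 22.2
```

```bash
python3 -c "
from h import *
go(M[1]+[0,0,.205],RV)"
```

```text
turn [0.    0.005 0.004] shift [-0.3285  0.0119 -0.    ]
```

Call:
play_rows(rows=[0,0,0,-0.03,0.001,0,0,0,0,0,-0.065,0.002,0,0,0,0,0,-0.1,0.004,0,0,0,0,0,-0.135,0.005,0,0,0,0,0,-0.17,0.006,0,0,0,0,0,-0.205,0.007,0,0,0,0,0,-0.24,0.008,0,0,0,0,0,-0.275,0.01,0,0,0,0,0,-0.305,0.011,0,0,0,0,0,-0.3285,0.012,0.02,0,0,0,0,-0.3285,0.012,0.035,0,0,0,0,-0.3285,0.012,0.04,0])

```text
time_s: 15.73
tool_pos: [0.5107, -0.1426, 0.2651]
ee_rot: [-2.343, -2.086, -0.003]
force: [0.5, 0.5, -1.9]
gripper_width: 0.108
gripper_force: 22.2
```

Call:
play_rows(rows=[0,0,0,0,0,0,0,0,0,0,0,0,0,0])

```text
time_s: 15.9
tool_pos: [0.5118, -0.1412, 0.2683]
ee_rot: [-2.342, -2.093, -0.003]
force: [0.3, -0.3, -0.1]
gripper_width: 0.107
gripper_force: 22.2
```

```bash
python3 -c "
from h import *
go(M[1]+[0,0,.131],RV)
s=readout.get_state();f=s['tool_pos']+Ro.from_rotvec(s['ee_rot']).as_matrix()[:,2]*.121;print(proj(f,'side'),proj(M[1],'side'))"; python3 pic.py f 230 120 310 200 270 130 400 260
```

```text
turn [ 0.001 -0.002  0.001] shift [0.0016 0.0006 0.0323]
[[271.54231618 167.24417818]] [[271.38027052 181.5072121 ]]
```

View pics/f.png

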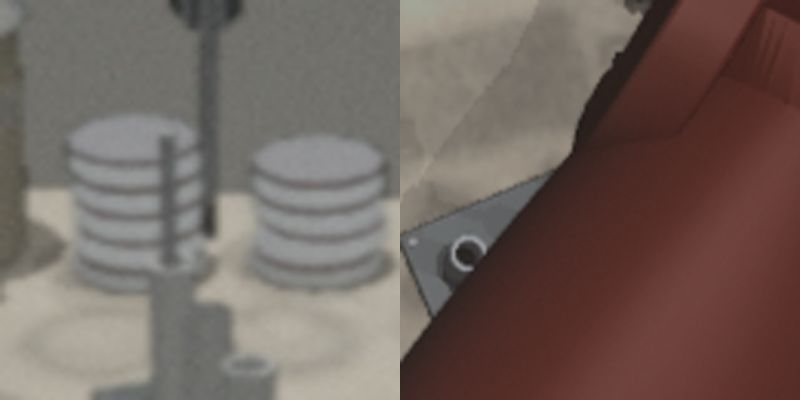

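rod1's foot is at (272,167), directly above the middle mouth at (271,182). rod0 stands in the far sleeve. Lowering.

Call:
play_rows(rows=[0,0,0,0.002,0.001,0,0,0,0,0,0.002,0.001,0.015,0,0,0,0,0.002,0.001,0.03,0,0,0,0,0.002,0.001,0.038,0,0,0,0,0.002,0.001,0.046,0,0,0,0,0.002,0.001,0.054,0,0,0,0,0.002,0.001,0.062,0,0,0,0,0.002,0.001,0.07,0,0,0,0,0.002,0.001,0.07,0])

```text
time_s: 16.75
tool_pos: [0.5127, -0.1396, 0.1962]
ee_rot: [-2.342, -2.091, -0.001]
force: [0.0, -0.2, -0.8]
gripper_width: 0.11
gripper_force: 22.2
```

Call:
play_rows(rows=[0,0,0,0,0,0.004,0,0,0,0,0,0,0.008,0,0,0,0,0,0,0.011,0,0,0,0,0,0,0.013,0,0,0,0,0,0,0.015,0,0,0,0,0,0,0.017,0,0,0,0,0,0,0.017,0])

```text
time_s: 17.33
tool_pos: [0.5132, -0.1399, 0.1806]
ee_rot: [-2.343, -2.092, -0.001]
force: [0.2, 0.5, -0.7]
gripper_width: 0.111
gripper_force: 22.2
```

Call:
play_rows(rows=[0,0,0,0,0,0.001,0,0,0,0,0,0,0.002,0,0,0,0,0,0,0.003,0,0,0,0,0,0,0.003,0])

```text
time_s: 17.67
tool_pos: [0.5133, -0.14, 0.1778]
ee_rot: [2.343, 2.092, 0.002]
force: [0.5, -0.2, -0.3]
gripper_width: 0.106
gripper_force: 22.2
```

Call:
play_rows(rows=[0,0,0,0,0,0.001,0,0,0,0,0,0,0.002,0,0,0,0,0,0,0.0025,0,0,0,0,0,0,0.0025,0])

```text
time_s: 18.0
tool_pos: [0.5133, -0.1399, 0.1753]
ee_rot: [2.343, 2.093, 0.002]
force: [0.7, -1.1, -0.8]
gripper_width: 0.109
gripper_force: 22.2
```

Call:
play_rows(rows=[0,0,0,0,0,0.001,0,0,0,0,0,0,0.0015,0,0,0,0,0,0,0.0015,0])

```text
time_s: 18.25
tool_pos: [0.5133, -0.1399, 0.1738]
ee_rot: [2.343, 2.092, 0.002]
force: [0.7, 0.2, -1.0]
gripper_width: 0.108
gripper_force: 22.2
```

Call:
play_rows(rows=[0,0,0,0,0,0.001,0,0,0,0,0,0,0.002,0,0,0,0,0,0,0.002,0])

```text
time_s: 18.5
tool_pos: [0.5132, -0.1399, 0.1717]
ee_rot: [-2.343, -2.092, -0.001]
force: [0.0, 0.3, -0.2]
gripper_width: 0.111
gripper_force: 22.2
```

Call:
play_rows(rows=[0,0,0,0,0,0.001,0,0,0,0,0,0,0.002,0,0,0,0,0,0,0.002,0])

```text
time_s: 18.75
tool_pos: [0.5132, -0.1399, 0.1697]
ee_rot: [-2.343, -2.092, -0.002]
force: [-0.8, -0.2, -1.1]
gripper_width: 0.105
gripper_force: 22.2
```

Call:
play_rows(rows=[0,0,0,0,0,0.0015,0,0,0,0,0,0,0.003,0,0,0,0,0,0,0.003,0])

```text
time_s: 19.0
tool_pos: [0.5132, -0.1399, 0.1666]
ee_rot: [-2.343, -2.092, -0.001]
force: [-0.7, -0.3, -1.6]
gripper_width: 0.113
gripper_force: 22.2
```

Call:
play_rows(rows=[0,0,0,0,0,0.004,0,0,0,0,0,0,0.008,0,0,0,0,0,0,0.012,0,0,0,0,0,0,0.016,0,0,0,0,0,0,0.019,0,0,0,0,0,0,0.022,0,0,0,0,0,0,0.024,0,0,0,0,0,0,0.026,0,0,0,0,0,0,0.026,0])

```text
time_s: 19.75
tool_pos: [0.5132, -0.1399, 0.1405]
ee_rot: [-2.343, -2.092, -0.001]
force: [0.6, 0.6, -1.2]
gripper_width: 0.107
gripper_force: 22.2
```

Call:
play_rows(rows=[0,0,0,0,0,0,0.2,0,0,0,0,0,0,0.4,0,0,0,0,0,0,0.5,0,0,0,0,0,0,0.5,0,0,0,0,0,-0.01,0.5,0,0,0,0,0,-0.04,0.5,0,0,0,0,0,-0.08,0.5,0,0,0,0,0,-0.12,0.5,0,0,0,0,0,-0.15,0.5,0,0,0,0,0,-0.15,0.5])

```text
time_s: 20.58
tool_pos: [0.5149, -0.141, 0.299]
ee_rot: [2.336, 2.086, 0.007]
force: [0.4, -0.5, 0.3]
gripper_width: 0.499
gripper_force: 0.0
```

Call:
play_rows(rows=[0,0,0,0.04,0,-0.02,0.5,0,0,0,0.08,0,-0.02,0.5,0,0,0,0.12,0,-0.02,0.5,0,0,0,0.16,0,-0.02,0.5,0,0,0,0.2,0,-0.02,0.5,0,0,0,0.22,0,-0.02,0.5,0,0,0,0.22,0,-0.02,0.5,0,0,0,0.22,0,-0.02,0.5])

```text
time_s: 21.25
tool_pos: [0.5379, 0.0796, 0.3117]
ee_rot: [2.34, 2.095, 0.002]
force: [0.5, 0.5, -0.8]
gripper_width: 0.5
gripper_force: 0.0
```

```bash
python3 -c "
from h import *
for m in(M[1],M[2]):
  for h in (.081,.122): print(proj(m+[0,0,h],'side').round(1),proj(m+[0,0,h],'top').round(1))"; python3 pic.py g 230 120 310 200 270 150 370 250
```

```text
[[271.1 154.2]] [[325.2 196.2]]
[[271.  139.7]] [[328.6 193.5]]
[[263.4 145.3]] [[354.7 183.7]]
[[263.2 131.4]] [[359.5 180.4]]
```

View pics/g.png

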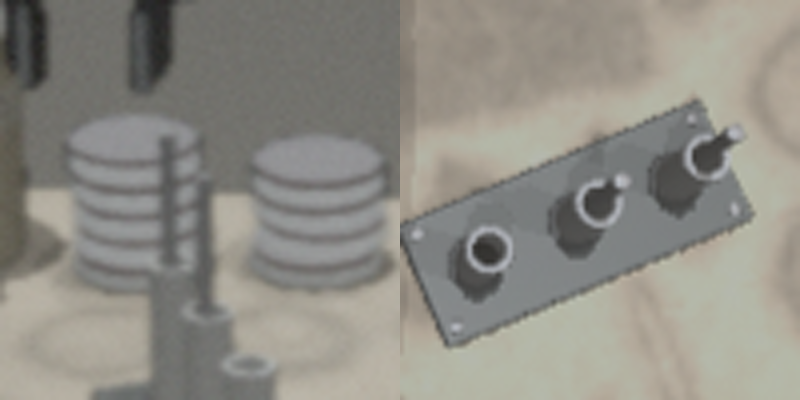

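Both rod tops, at (263.4,147) and (270.8,155), match the true-bottom predictions. Handing in.

```bash
python3 -c "
from rig import robot
print(robot.close_job())"
```

```text
the job is handed in; nothing more can be done
None
```

Both rods stand foot down on the true bottoms, rod0 in the sleeve farthest from the rest and rod1 in the middle one; neither met the stopper, nothing else was disturbed that I could see, and the job is handed in (no verdict was returned).

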